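# Push a slide cassette under the reader head

### The arm

A 6-joint arm with a two-finger parallel gripper is mounted at the origin on the work surface. World frame = base frame: x ahead of the robot, y to its left, z up, the work surface at z = 0. Lengths are in m, angles in degrees, forces in N, time in s.
With the tool pointing down it reaches from about 0.35 to 0.775 m from the base axis. Payload 5.5 kg.
Tool frame: the origin (TCP) lies midway between the tips of the shut fingers; the grasp point (between the pads) lies 19 mm behind it; z points along the fingers, y is the line along which they close (so a half turn about z gives the same grasp; the last joint's range is limited). The gripper opens to 85 mm and grips with 20 to 120 N. Pads are 22 mm wide; open, the fingers measure 114 mm over their backs; the gripper's body (76 mm by 85 mm) begins 54 mm behind the grasp point. The pads swing forward as they close: fully open they stand 13 mm farther back than shut.
Start: joints at [-84.145, 17.945, 2.641, 74.691, 0, 82.002], TCP at [0.138, -0.558, 0.231] pointing down, gripper open.
Joint ranges: [-158.12, 158.12], [-49.38, 96.58], [-58.88, 72.47], [-126.05, 133.96], [-84.25, 85.87], [-180, 180]. Speed limits (degrees/s): [147.25, 147.25, 180, 180, 180, 180].

### API

Orientations are given as a 3x3 rotation matrix whose columns are the frame's x, y, z axes.
In Python, from rig import status, viewer, job, spotter gives the robot as it stands.
- The arm moves only by the tool step_arm, never from a script. Its argument "steps" is a list of rows, each a list of 5 numbers: the closure, from 0 (fully open) to 1 (shut), then the shift along the tool's x, y, z in mm, then the turn about the tool's z in degrees. A call has 1 to 5 rows; each row is the pose to reach, as a shift and turn from the pose commanded when the call began, along the tool's axes at that moment; what a row does not reach only later rows make up. A row lasts 1/8 s, in which the tool goes at most 62.5 mm and 10.7 degrees, less where a joint would pass 70% of its speed; a pose out of reach is approached as far as the arm can. A call with a gripper value outside its range is refused whole. The fingers move at their own pace and stop on an object; the grip force is fixed at half the most. Time passes only in rows, so rows that repeat a pose let the fingers close. It gives the time, the measured TCP pose, the force, the opening and the grip force at its end, in the units of the state.
- status.sense(): the state, without advancing time (a new reading comes with each control period).
- viewer.capture(name): name is "scene" or "top" or "wrist"; returns a dict with "color" (400x640x3 uint8, blue, green, red), "range_z" (400x640 float32, m along the optical axis (not along the pixel's ray), 0 where there is no reading), "camera_matrix" (3x3 intrinsics, pixels), "k1" (the pictures are not rectified: a ray, as slopes to the right and down, at radius r is drawn at 1 + k1 r^2 times it, then the intrinsics apply), "rvec" (rotation vector, rad) and "tvec" (3), from world to camera coordinates, as OpenCV has them. Camera axes: x right, y down, z forward; pixel columns grow to the right and rows downward; lengths in m; the calibration is good to about 2 mm. A picture is of the moment at which its call begins.
- job.hand_in(): hands the job in; it is judged then, once.
Trained networks look in the newest picture that a camera, given by its name, has taken for a name from the list of things; names that differ only in an ending like _2 or _b are one class to them, and where a whole thing is asked for, a point or a joint stands for the part that bears it (a point fixed in the world has none). Each returns a list of dicts, best first, with "p" (0 to 1); they miss things now and then, are a little off and sometimes report something else, mostly with a low value. They report only what shows in the picture. A call takes as long as a camera call. They do not tell look-alikes from the thing itself.
- spotter.spot_in(target, camera): "extent" ([left, top, width, height] in pixels, round what is visible of it).
- spotter.trace(target, camera): "pixels" (400x640 bool, what is visible of it) and "extent" ([left, top, width, height] in pixels, round what is visible of it).
- spotter.spot_point(target, camera): "at" ([column, row] in pixels: a listed point, or the origin of a listed thing).
The state is a dict: "time": time; "joint_positions": joint angles; "qvel": joint speeds; "effort": joint torques, N m; "tcp_pos": TCP position; "tcp_rot": TCP orientation; "contact_force": force on the tool from outside, world axes, zero at the start; "wrist_torque": the same for the moment, N m; "finger_gap": opening from 0.0 (shut) to 1.0 (fully open); "grip_force": force on a finger pad.
Only numpy, scipy, OpenCV 4.12 (cv2) and the standard library are available. Lean on these libraries where they do the work, as an engineer would, in place of code of your own. Each camera call takes 0.05 s, during which the arm holds its last target. There are 200 camera calls.

### The job

Set the slide cassette down flat on the reader's base plate in front of the head, nose (the end with the cut corners) towards the head, and let go. Then push it from behind through the low tunnel under the head until its nose meets the sprung plunger of the end stop, press it home with roughly 10 N for half a second (never more than 15 N), and let go, leaving it there. Do not knock the reader head, and leave the other things on the bench alone.

Things in the scene. Friction and masses are not known exactly. Their poses are not given: they have to be found in the camera images.
- cassette_center (a point): Centre, 8 mm above the underside, of the loose slide cassette: a flat grey plastic block 96 long (x) x 56 wide (y) x 16 mm high (z), two glass slides in its top, 0.1 to 0.2 kg. Its +x end is the nose: its two upright corners are cut off at 45 degrees by 12 mm; the tail (-x) is square. It starts flat on the bench, left or right of the reader. Grasp it across its 56 mm width.
- cassette_nose (a point): Middle of the cassette's nose face, 48 mm ahead of its centre, half-way up; axes as the cassette's.
- reader: The fixed slide reader. Origin on the bench top below the centre of its head; x: the direction of pushing, z up. An aluminium base plate 130 mm wide (y), x = -145 to +100 mm, flat top 18 mm above the bench, clear in front of the head (x < -25 mm). Two smooth grey cheeks (x = -25 to +25 mm) leave a straight tunnel 59 mm wide, centred on y = 0. A cassette on the plate has its centre at z = 26 mm.
- plunger (a joint): How far the end stop's sprung plunger is pressed in, in m (0 to 0.004, 8 N per mm, no preload, damping 0.2 N per mm/s: meet it at 10 mm/s or slower; springs back slowly). Brass pad 24 mm wide on the -x side of a dark steel block (30 x 44 x 24 mm) on the plate behind the head. The block's place differs each time and is not measured: the pad's face lies 1 to 26 mm beyond the head's far side.
- head: The white reader head across the cheeks, roof of the tunnel: x = -25 to +25 mm, 125 mm wide (y), 38 mm high. Origin: centre of its underside, 19 mm above the base plate (3 mm above a cassette); its top is 75 mm above the bench. Delicate: no more than 8 N on it. When the cassette is home its tail still stands 20 to 45 mm out in front of the head.
- slidebox: Bystander, to be left alone: closed white slide box, 82 x 60 x 30 mm, square corners; origin under its centre.
- reagent: Bystander, to be left alone: clear reagent bottle, 60 mm wide, 110 mm tall; origin under its centre.
- jar: Bystander, to be left alone: amber jar, 64 mm wide, 75 mm tall; origin under its centre.
- tuberack: Bystander, to be left alone: tube rack, 100 x 60 x 41 mm; origin under its centre.
- beaker: Bystander, to be left alone: glass beaker, 66 mm wide, 80 mm tall; origin under its centre.
- timer: Bystander, to be left alone: flat square timer, 60 x 60 x 18 mm; origin under its centre.
- tipbox: Bystander, to be left alone: pipette-tip box, 120 x 85 x 54 mm; origin under its centre.
There are look-alikes about, which are no part of the job. Leave any yellow look-alike of the part that bears cassette_center alone.

How it is judged:
By the outcome, as a careful person would: the job done as asked, in the order asked, and still so for the second after the job is handed in, with the robot touching nothing.
It also fails if it takes over 67 s, if anything falls off the work surface, if the arm or the gripper's body presses on something with over 40 N, if the wrist force passes 120 N, or if a joint passes its speed limit or range.

## Working session

There is one attempt and no reset: what is moved stays moved. The work goes in short steps, Python scripts to look and compute and a tool call to move; the robot and the scene stay as the last step left them, time stands still between calls to the robot, and variables do not carry over. Pictures are saved under pics/ and viewed, at most 10 in all, crops included, and the job is handed in when it is done.

Besides the shell and the picture viewer there is one more tool, called after ">>>" by a JSON object that holds its "fn" and its "kwargs", one argument or row to a line. step_arm: Moves the arm, as the interface text tells. Its arguments: {"type":"object","properties":{"steps":{"type":"array"}},"required":["steps"]}

```bash
ls; mkdir -p pics; cat > h.py <<'E'
import numpy as np, cv2
from rig import status, viewer, job, spotter
def cap(n,save=None):
    c=viewer.capture(n)
    if save: cv2.imwrite('pics/'+save,c['color'])
    return c
def ray(c,uv):
    K=c['camera_matrix'];p=np.array([(uv[0]-K[0,2])/K[0,0],(uv[1]-K[1,2])/K[1,1]])
    s=p.copy()
    for _ in range(20): s=p/(1+c['k1']*(s@s))
    R=cv2.Rodrigues(np.array(c['rvec'],float))[0];t=np.array(c['tvec'],float).ravel()
    return -R.T@t, R.T@np.array([s[0],s[1],1.])
def atz(c,uv,z):
    o,d=ray(c,uv);return o+d*(z-o[2])/d[2]
def byrange(c,uv):
    o,d=ray(c,uv);u,v=int(round(uv[0])),int(round(uv[1]))
    w=c['range_z'][max(v-1,0):v+2,max(u-1,0):u+2];w=w[w>0]
    return o+d*np.median(w) if len(w) else None
def cloud(c,mask):
    v,u=np.nonzero(mask&(c['range_z']>0))
    return np.array([ray(c,(a,b))[0]+ray(c,(a,b))[1]*c['range_z'][b,a] for a,b in zip(u,v)])
def tri(a,b):
    (o1,d1),(o2,d2)=a,b
    s=np.linalg.lstsq(np.c_[d1,-d2],o2-o1,rcond=None)[0]
    return (o1+s[0]*d1+o2+s[1]*d2)/2, np.linalg.norm(o1+s[0]*d1-o2-s[1]*d2)
E
cat > a.py <<'E'
from h import *
np.set_printoptions(precision=4,suppress=True)
for n in ('scene','top'):
    c=cap(n,n+'0.png'); print(n,c['k1'],c['tvec'])
    for t in ('cassette_center','cassette_nose','reader','plunger','head','slidebox','reagent','jar','tuberack','beaker','timer','tipbox'):
        for r in spotter.spot_point(t,n)[:4]:
            print(t,round(r['p'],2),np.round(r['at'],1),byrange(c,r['at']))
    for r in spotter.spot_in('cassette_center',n): print('box',r)
E
python3 a.py
```

```text
pics
scene -0.09060009846477506 [ 0.4413 -0.2616  1.584 ]
cassette_center 0.61 [385.1 250.6] [0.5083 0.235  0.0178]
cassette_center 0.61 [427.4 272. ] [0.4589 0.3601 0.0146]
cassette_center 0.39 [309.8 112.5] [ 0.3571 -0.3208  0.0484]
cassette_nose 0.78 [418.9 288.7] [0.5089 0.3789 0.0027]
cassette_nose 0.61 [371.4 258.4] [0.5494 0.2234 0.0005]
reader 0.81 [316.1 226. ] [0.6345 0.0707 0.0743]
reader 0.74 [371.  256.3] [0.5456 0.2174 0.0001]Traceback (most recent call last):
  File "a.py", line 6, in <module>
    for r in spotter.spot_point(t,n)[:4]:
             ~~~~~~~~~~~~~~~~~~^^^^^
ValueError: it knows: beaker, cassette_center, cassette_nose, head, jar, reader, reagent, slidebox, timer, tipbox, tuberack
```

```bash
sed -i "s/'plunger',//" a.py; python3 a.py
```

```text
scene -0.09060009846477506 [ 0.4413 -0.2616  1.584 ]
cassette_center 0.87 [423.5 274.1] [0.4726 0.3578 0.0154]
cassette_center 0.61 [385.6 249.6] [0.5046 0.2333 0.0172]
cassette_nose 0.71 [371. 255.] [0.5428 0.2143 0.0002]
cassette_nose 0.58 [416.9 286.6] [0.5118 0.372  0.0095]
reader 0.8 [316.7 230.2] [0.6419 0.0829 0.0748]
head 0.77 [318.  222.9] [0.6246 0.0669 0.0763]
slidebox 0.68 [276.8 147.4] [ 0.533  -0.2756  0.0291]
reagent 0.62 [325.3 299.9] [0.7473 0.254  0.0501]
jar 0.64 [224.4 166.4] [ 0.7145 -0.3182  0.0272]
jar 0.62 [244.6 195.5] [ 0.7268 -0.1749  0.0323]
tuberack 0.83 [224.3 164.5] [ 0.7124 -0.3201  0.0337]
tuberack 0.23 [374.  254.7] [0.5416 0.2239 0.0156]
beaker 0.68 [359.4 321.8] [0.7226 0.3611 0.0753]
beaker 0.6 [372.2 256.5] [0.5433 0.2201 0.0001]
beaker 0.17 [326.3 300.1] [0.7448 0.2552 0.0471]
timer 0.57 [434.3 238.5] [0.3662 0.2974 0.0185]
tipbox 0.61 [308.7 114.2] [ 0.3652 -0.3165  0.0485]
box {'extent': [368.8, 237.5, 35.7, 21.3], 'p': 0.97}
box {'extent': [412.8, 256.1, 27.0, 38.0], 'p': 0.58}
box {'extent': [263.5, 135.5, 23.3, 19.9], 'p': 0.32}
top 0.015306854160007422 [-0.0075  0.5356  0.9683]
cassette_center 0.82 [172.9 229.4] [0.4682 0.3542 0.0169]
cassette_center 0.8 [225.1 222.5] [0.4853 0.2294 0.0164]
cassette_nose 0.68 [163.5 211.6] [0.5116 0.3832 0.0033]
cassette_nose 0.58 [233.6 202.1] [0.5348 0.2099 0.0166]
reader 0.57 [305.5 170.4] [0.6048 0.0342 0.0745]
head 0.59 [302.  169.8] [0.6062 0.0422 0.0744]
slidebox 0.61 [443.4 205.5] [ 0.5284 -0.2956  0.0296]
slidebox 0.28 [466.5 281.8] [ 0.3502 -0.3404  0.0487]
reagent 0.85 [230.3 124.3] [0.7117 0.2092 0.0723]
jar 0.88 [401.7 130.7] [ 0.6987 -0.1879  0.0745]
tuberack 0.96 [462.3 138.1] [ 0.6898 -0.3398  0.0409]
beaker 0.64 [181.1 136.8] [0.6802 0.3198 0.0781]
tipbox 0.81 [466.1 281.9] [ 0.35   -0.3394  0.0487]
box {'extent': [155.3, 212.1, 37.3, 41.5], 'p': 0.87}
box {'extent': [210.5, 200.8, 30.0, 38.1], 'p': 0.57}
```

View pics/scene0.png

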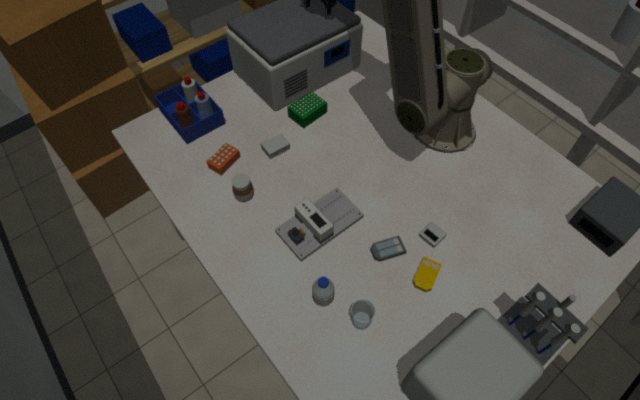

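View pics/top0.png

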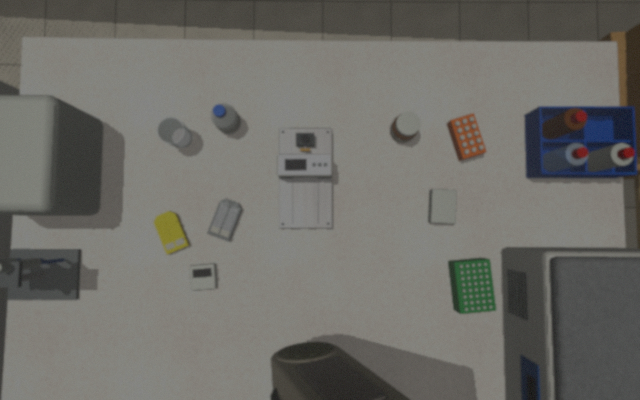

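The yellow part at top (172,232) is the look-alike. The grey one at top (225,220) / scene (388,248) is my candidate. The white slide box at (443,206) and the timer at (203,276) are the other possible confusions. I'll check with one crop and estimate the poses.

```bash
cat > b.py <<'E'
from h import *
np.set_printoptions(precision=4,suppress=True)
c=cap('top')
im=c['color']; a=im[190:250,140:260]; b=im[115:240,265:345]
a=cv2.resize(a,(600,300),interpolation=cv2.INTER_CUBIC)
b=cv2.resize(b,(192,300),interpolation=cv2.INTER_CUBIC)
cv2.imwrite('pics/crop1.png',cv2.convertScaleAbs(np.hstack([a,b]),alpha=1.6))
for t in ('cassette_center','head','reader'):
  for r in spotter.trace(t,'top')[:2]:
    P=cloud(c,r['pixels']); 
    if len(P)<10: continue
    z=np.percentile(P[:,2],80); Q=P[abs(P[:,2]-z)<.006]
    (cx,cy),wh,ang=cv2.minAreaRect((Q[:,:2]*1000).astype(np.float32))
    print(t,round(r['p'],2),r['extent'],'z',z,'c',cx,cy,wh,ang)
s=status.sense(); print(s['tcp_pos'],s['tcp_rot'],s['time'])
w=cap('wrist','w0.png'); o,d=ray(w,(320,200)); print('wristcam',o,d,w['camera_matrix'][0,0])
R=np.array(s['tcp_rot']);print('cam in tool',R.T@(o-s['tcp_pos']),R.T@d)
E
python3 b.py
```

```text
cassette_center 0.94 [154.7, 209.1, 36.6, 40.2] z 0.017502524341196878 c 463.0801086425781 362.61871337890625 (95.8556137084961, 58.017852783203125) 24.331575393676758
cassette_center 0.64 [210.6, 199.1, 29.7, 41.8] z 0.017366632705261176 c 493.39569091796875 229.95986938476562 (56.45838165283203, 95.05540466308594) 69.60342407226562
head 0.91 [277.0, 158.1, 53.9, 19.8] z 0.07623309723541909 c 618.7695922851562 36.59759521484375 (49.75294494628906, 122.27373504638672) 0.3940673768520355
reader 0.57 [278.4, 130.3, 52.8, 98.8] z 0.07300993794930698 c 618.6494750976562 36.49571990966797 (50.95884704589844, 122.5728988647461) 1.1340168714523315
[ 0.1377 -0.5583  0.2313] [[ 0.9709  0.2394  0.    ]
 [ 0.2394 -0.9709 -0.0001]
 [-0.      0.0001 -1.    ]] 1.7
wristcam [ 0.2039 -0.5428  0.3728] [-0.2577 -0.0686 -0.9638] 291.1872250931544
cam in tool [ 0.0681  0.0008 -0.1415] [-0.2666  0.0048  0.9638]
```

View pics/crop1.png

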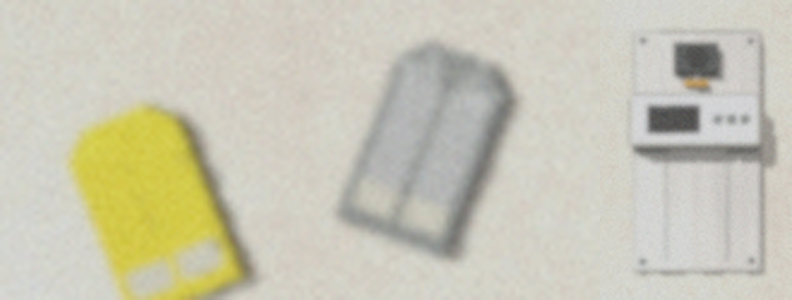

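The grey cassette's cut corners are at its upper end (crop (440,45)–(510,95)), so the nose points to +x and about -20° in yaw. The yellow one is excluded. Estimated cassette centre is (0.493,0.230) with its top at 17 mm. The reader is at (0.619,0.037) with yaw of about 0.5°. I'm moving towards it now.

>>> {"fn": "step_arm", "kwargs": {
  "steps": [
    [0, 43, -40, 0, 6.8],
    [0, 86, -81, 0, 13.6],
    [0, 130, -121, 0, 20.4],
    [0, 173, -162, 0, 27.2],
    [0, 216, -202, 0, 34.2]
  ]
}}

```text
time: 2.38
tcp_pos: [0.2998, -0.3089, 0.2316]
tcp_rot: [[0.936, -0.352, 0.001], [-0.352, -0.936, -0.001], [0.001, 0.0, -1.0]]
contact_force: [1.4, -0.3, -0.8]
finger_gap: 1.001
grip_force: 0.0
```

>>> {"fn": "step_arm", "kwargs": {
  "steps": [
    [0, -1, -59, 0, 0],
    [0, -2, -119, 0, 0],
    [0, -3, -178, 0, 0],
    [0, -4, -238, 0, 0],
    [0, -5, -297, 0, 0]
  ]
}}

```text
time: 3.0
tcp_pos: [0.3919, -0.0451, 0.2316]
tcp_rot: [[0.946, -0.324, 0.006], [-0.325, -0.946, 0.014], [0.001, -0.015, -1.0]]
contact_force: [0.6, -0.2, 0.9]
finger_gap: 1.005
grip_force: 0.0
```

>>> {"fn": "step_arm", "kwargs": {
  "steps": [
    [0, -3, -55, 14, 0],
    [0, -5, -110, 28, 0],
    [0, -8, -165, 42, 0],
    [0, -10, -220, 56, 0],
    [0, -13, -275, 70, 0]
  ]
}}

```text
time: 3.62
tcp_pos: [0.4056, -0.0096, 0.1854]
tcp_rot: [[0.964, -0.265, 0.015], [-0.266, -0.962, 0.061], [-0.002, -0.063, -0.998]]
contact_force: [-1.0, 0.0, 0.6]
finger_gap: 0.998
grip_force: 0.0
```

```bash
cat > c.py <<'E'
from h import *
import sys
np.set_printoptions(precision=4,suppress=True)
c=cap('wrist',sys.argv[1]); s=status.sense(); print(s['tcp_pos'],np.degrees(np.arctan2(s['tcp_rot'][1][0],s['tcp_rot'][0][0])),s['contact_force'],s['time'])
for t in sys.argv[2:]:
  for r in spotter.trace(t,'wrist')[:2]:
    P=cloud(c,r['pixels'])
    if len(P)<10: continue
    z=np.percentile(P[:,2],80); Q=P[abs(P[:,2]-z)<.006]
    (cx,cy),wh,ang=cv2.minAreaRect((Q[:,:2]*1000).astype(np.float32))
    print(t,round(r['p'],2),r['extent'],'z',z,'c',cx,cy,wh,ang)
  for r in spotter.spot_point(t,'wrist')[:2]: print(' pt',t,round(r['p'],2),r['at'],byrange(c,r['at']))
E
python3 c.py w1.png cassette_center cassette_nose head
```

```text
[ 0.4052 -0.0094  0.1846] -15.394357455428379 [-0.9801  0.0501 -0.8986] 3.675
cassette_center 0.96 [0.8, 175.7, 78.6, 79.5] z 0.015887848123755953 c 462.03668212890625 360.57513427734375 (97.2322769165039, 59.771728515625) 23.275388717651367
cassette_center 0.78 [77.6, 119.2, 64.4, 89.4] z 0.01588790103252591 c 493.4294128417969 229.84896850585938 (59.43791580200195, 96.19708251953125) 69.01628875732422
 pt cassette_center 0.61 [112.0, 161.4] [0.4927 0.219  0.0159]
cassette_nose 0.98 [1.9, 176.9, 76.9, 79.0] z 0.015904045236668607 c 462.2335205078125 360.103515625 (97.22946166992188, 58.74800109863281) 23.303878784179688
cassette_nose 0.87 [76.4, 119.9, 65.3, 89.5] z 0.01588542385818109 c 493.2909851074219 229.1241912841797 (59.20176315307617, 96.3018798828125) 70.42242431640625
 pt cassette_nose 0.87 [3.2, 184.5] [0.5043 0.3682 0.0158]
head 0.98 [132.0, 0.0, 96.3, 26.8] z 0.071790595036832 c 592.5629272460938 78.97283172607422 (41.867069244384766, 9.507426261901855) 75.40534973144531
```

View pics/w1.png

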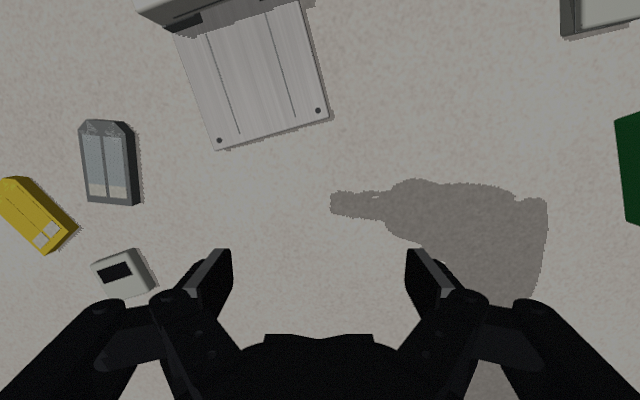

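```bash
python3 -c "
from h import *
s=status.sense();print(s['joint_positions'],s['qvel'],s['tcp_pos'],s['tcp_rot'])"
```

```text
[-1.53891072e+01  3.70626976e-02 -2.53458261e+01  6.46793906e+01
  3.60821736e+00  1.79942941e+02] [ 0.07378277 -0.04018034  0.0035371   0.06112785 -0.02982845  0.00889556] [ 0.40578828 -0.00911947  0.18628934] [[ 0.96440864 -0.26395244  0.01565495]
 [-0.26441429 -0.9624803   0.06096511]
 [-0.00102431 -0.06293467 -0.99801712]]
```

>>> {"fn": "step_arm", "kwargs": {
  "steps": [
    [0, 0, 0, 0, 0]
  ]
}}

```text
time: 4.1
tcp_pos: [0.4058, -0.009, 0.1862]
tcp_rot: [[0.964, -0.264, 0.016], [-0.264, -0.963, 0.061], [-0.001, -0.063, -0.998]]
contact_force: [0.0, -0.6, -0.4]
finger_gap: 0.998
grip_force: 0.0
```

>>> {"fn": "step_arm", "kwargs": {
  "steps": [
    [0, 0, 0, 0, -10],
    [0, 0, 0, 0, -20],
    [0, 0, 0, 0, -30],
    [0, 0, 0, 0, -40],
    [0, 0, 0, 0, -50]
  ]
}}

```text
time: 4.72
tcp_pos: [0.4057, -0.0089, 0.1861]
tcp_rot: [[0.819, 0.574, 0.015], [0.572, -0.818, 0.061], [0.048, -0.041, -0.998]]
contact_force: [0.2, 0.5, -0.5]
finger_gap: 0.999
grip_force: 0.0
```

```bash
python3 -c "
from h import *
s=status.sense();print(s['joint_positions'],s['tcp_pos'],s['tcp_rot'])"
```

```text
[-1.53632286e+01  4.28085203e-02 -2.53620206e+01  6.46722331e+01
  3.60932323e+00  1.29613384e+02] [ 0.40568827 -0.00890159  0.18613902] [[ 0.81857536  0.5741931   0.01538422]
 [ 0.57242022 -0.81768386  0.06105897]
 [ 0.04763907 -0.04117513 -0.9980156 ]]
```

Joint 6 ran into its limit, which left a 3.6° tilt in the commanded pose. I'll wind joint 6 to its other end, where moving to -y against the limit should take the tilt out again. After that I'll use the half-turned grasp.

>>> {"fn": "step_arm", "kwargs": {
  "steps": [
    [0, 0, 0, 0, -10.5],
    [0, 0, 0, 0, -21],
    [0, 0, 0, 0, -31.5],
    [0, 0, 0, 0, -42],
    [0, 0, 0, 0, -52.5]
  ]
}}

```text
time: 5.35
tcp_pos: [0.4057, -0.0089, 0.1861]
tcp_rot: [[0.042, 0.999, 0.015], [0.997, -0.043, 0.061], [0.062, 0.013, -0.998]]
contact_force: [0.3, 0.5, -0.2]
finger_gap: 1.003
grip_force: 0.0
```

>>> {"fn": "step_arm", "kwargs": {
  "steps": [
    [0, 0, 0, 0, -10.5],
    [0, 0, 0, 0, -21],
    [0, 0, 0, 0, -31.5],
    [0, 0, 0, 0, -42],
    [0, 0, 0, 0, -52.5]
  ]
}}

```text
time: 5.98
tcp_pos: [0.4057, -0.0089, 0.1861]
tcp_rot: [[-0.767, 0.642, 0.015], [0.641, 0.765, 0.061], [0.027, 0.057, -0.998]]
contact_force: [-0.4, 0.1, -0.8]
finger_gap: 1.004
grip_force: 0.0
```

>>> {"fn": "step_arm", "kwargs": {
  "steps": [
    [0, 0, 0, 0, -10.5],
    [0, 0, 0, 0, -21],
    [0, 0, 0, 0, -31.5],
    [0, 0, 0, 0, -42],
    [0, 0, 0, 0, -52.5]
  ]
}}

```text
time: 6.6
tcp_pos: [0.4057, -0.0089, 0.1861]
tcp_rot: [[-0.976, -0.218, 0.015], [-0.216, 0.974, 0.061], [-0.028, 0.056, -0.998]]
contact_force: [0.6, -0.3, -0.0]
finger_gap: 0.998
grip_force: 0.0
```

>>> {"fn": "step_arm", "kwargs": {
  "steps": [
    [0, 0, 0, 0, -10.5],
    [0, 0, 0, 0, -21],
    [0, 0, 0, 0, -31.5],
    [0, 0, 0, 0, -42],
    [0, 0, 0, 0, -52.5]
  ]
}}

```text
time: 7.22
tcp_pos: [0.4057, -0.0089, 0.1861]
tcp_rot: [[-0.422, -0.907, 0.015], [-0.905, 0.422, 0.061], [-0.062, 0.012, -0.998]]
contact_force: [-0.0, 0.5, -0.4]
finger_gap: 1.003
grip_force: 0.0
```

>>> {"fn": "step_arm", "kwargs": {
  "steps": [
    [0, 0, 0, 0, -10.5],
    [0, 0, 0, 0, -21],
    [0, 0, 0, 0, -31.5],
    [0, 0, 0, 0, -42],
    [0, 0, 0, 0, -52.5]
  ]
}}

```text
time: 7.85
tcp_pos: [0.4057, -0.0089, 0.1861]
tcp_rot: [[0.463, -0.886, 0.015], [-0.885, -0.461, 0.061], [-0.047, -0.042, -0.998]]
contact_force: [0.9, -0.4, 0.3]
finger_gap: 1.0
grip_force: 0.0
```

>>> {"fn": "step_arm", "kwargs": {
  "steps": [
    [0, 0, 0, 0, -10.5],
    [0, 0, 0, 0, -21],
    [0, 0, 0, 0, -31.5],
    [0, 0, 0, 0, -41.5]
  ]
}}

```text
time: 8.35
tcp_pos: [0.4057, -0.0089, 0.1861]
tcp_rot: [[0.934, -0.357, 0.015], [-0.358, -0.932, 0.061], [-0.007, -0.062, -0.998]]
contact_force: [-0.4, 0.1, -0.7]
finger_gap: 1.002
grip_force: 0.0
```

```bash
python3 -c "
from h import *
s=status.sense();print(s['joint_positions'],s['tcp_pos'],s['tcp_rot'])"
```

```text
[-1.53602520e+01  4.37876922e-02 -2.53605407e+01  6.46726250e+01
  3.60726681e+00 -1.74389540e+02] [ 0.40569629 -0.00889374  0.18614177] [[ 0.93380597 -0.3574494   0.01537339]
 [-0.35770148 -0.93183992  0.06102472]
 [-0.00748772 -0.06248434 -0.99801786]]
```

>>> {"fn": "step_arm", "kwargs": {
  "steps": [
    [0, 0, 15, 0, -2.5],
    [0, 0, 30, 0, -5],
    [0, 0, 45, 0, -5],
    [0, 0, 60, 0, -5],
    [0, 0, 75, 0, -5]
  ]
}}

```text
time: 8.98
tcp_pos: [0.3916, -0.0397, 0.1812]
tcp_rot: [[0.946, -0.324, 0.006], [-0.324, -0.946, 0.029], [-0.003, -0.03, -1.0]]
contact_force: [-0.1, -0.2, 0.8]
finger_gap: 1.001
grip_force: 0.0
```

```bash
python3 -c "
from h import *
s=status.sense();print(s['joint_positions'],s['tcp_pos'],s['tcp_rot'])"
```

```text
[ -18.83824914   -0.81359421  -26.86269601   64.14570823    1.69227349
 -179.92049722] [ 0.39161245 -0.03971262  0.18120491] [[ 0.94597955 -0.32416472  0.0063191 ]
 [-0.32420804 -0.94553975  0.02904696]
 [-0.00344104 -0.02952653 -0.99955807]]
```

>>> {"fn": "step_arm", "kwargs": {
  "steps": [
    [0, 5, 15, 0, 0],
    [0, 10, 30, 0, 0],
    [0, 15, 45, 0, 0],
    [0, 20, 60, 0, 0]
  ]
}}

```text
time: 9.48
tcp_pos: [0.4044, -0.0704, 0.1793]
tcp_rot: [[0.932, -0.362, -0.003], [-0.362, -0.932, 0.003], [-0.004, -0.001, -1.0]]
contact_force: [-0.3, 0.7, -0.7]
finger_gap: 1.004
grip_force: 0.0
```

```bash
python3 -c "
from h import *
s=status.sense();print(s['joint_positions'],s['tcp_pos'],s['tcp_rot'])"
```

```text
[-2.11707786e+01  1.38146924e+00 -2.49129052e+01  6.39370180e+01
  7.54342501e-02 -1.79941985e+02] [ 0.40435046 -0.07038602  0.1792986 ] [[ 0.93213434 -0.36209769 -0.0032905 ]
 [-0.3620901  -0.93213923  0.00268623]
 [-0.00403988 -0.00131248 -0.99999098]]
```

Tilt is now 0.24°. Next I turn 180° while moving to above the cassette.

>>> {"fn": "step_arm", "kwargs": {
  "steps": [
    [0, -2, -14, 0, 10.5],
    [0, -4, -28, 0, 21],
    [0, -6, -43, 0, 31.5],
    [0, -8, -57, 0, 42],
    [0, -10, -71, 0, 52.5]
  ]
}}

```text
time: 10.1
tcp_pos: [0.4207, 0.0002, 0.1795]
tcp_rot: [[0.275, -0.962, -0.003], [-0.962, -0.275, 0.003], [-0.004, 0.002, -1.0]]
contact_force: [-0.5, 0.6, -0.5]
finger_gap: 0.998
grip_force: 0.0
```

>>> {"fn": "step_arm", "kwargs": {
  "steps": [
    [0, -18, -11, 0, 10.5],
    [0, -35, -23, 0, 21],
    [0, -53, -34, 0, 31.5],
    [0, -70, -46, 0, 42],
    [0, -88, -57, 0, 52.5]
  ]
}}

```text
time: 10.72
tcp_pos: [0.4509, 0.1009, 0.1796]
tcp_rot: [[-0.596, -0.803, -0.003], [-0.803, 0.596, 0.003], [-0.0, 0.004, -1.0]]
contact_force: [0.4, 0.6, -0.1]
finger_gap: 0.998
grip_force: 0.0
```

>>> {"fn": "step_arm", "kwargs": {
  "steps": [
    [0, -23, 10, 0, 10.5],
    [0, -47, 20, 0, 21],
    [0, -70, 31, 0, 31.5],
    [0, -94, 41, 0, 42],
    [0, -117, 51, 0, 52.5]
  ]
}}

```text
time: 11.35
tcp_pos: [0.4788, 0.2258, 0.1798]
tcp_rot: [[-1.0, -0.017, -0.003], [-0.017, 1.0, 0.003], [0.003, 0.003, -1.0]]
contact_force: [0.8, 1.1, 0.1]
finger_gap: 1.0
grip_force: 0.0
```

>>> {"fn": "step_arm", "kwargs": {
  "steps": [
    [0, 0, 0, 0, 10],
    [0, 0, 0, 0, 20],
    [0, 0, 0, 0, 21.9]
  ]
}}

```text
time: 11.72
tcp_pos: [0.4785, 0.225, 0.1798]
tcp_rot: [[-0.936, 0.352, -0.003], [0.352, 0.936, 0.003], [0.004, 0.001, -1.0]]
contact_force: [0.0, -0.4, 0.1]
finger_gap: 1.001
grip_force: 0.0
```

```bash
python3 c.py w2.png cassette_center head reader; python3 -c "
from h import *
s=status.sense();print(s['joint_positions'],s['tcp_rot'])"
```

```text
[0.4785 0.2249 0.1798] 159.40997431920377 [0.1258 0.4241 0.1731] 11.775
cassette_center 0.94 [386.1, 71.4, 97.0, 96.8] z 0.015925814927947625 c 462.15008544921875 360.98907470703125 (97.11770629882812, 56.42559051513672) 23.94658660888672
cassette_center 0.59 [301.6, 150.4, 53.6, 91.2] z 0.015674874280712292 c 492.8235168457031 229.9263458251953 (56.0938835144043, 96.23741149902344) 69.81549835205078
 pt cassette_center 0.89 [437.9, 128.1] [0.4633 0.3607 0.0153]
head 0.59 [143.8, 323.1, 115.2, 76.9] z 0.07394345189052008 c 612.5678100585938 36.0836181640625 (42.49249267578125, 126.43513488769531) 0.49504122138023376
reader 0.57 [115.7, 218.9, 161.6, 180.6] z 0.02857616798622333 c 600.1788940429688 89.89726257324219 (46.748477935791016, 24.779428482055664) 45.91948318481445
 pt reader 0.92 [222.2, 330.1] [0.4531 0.2066 0.2586]
[16.35677899 14.10083472 -9.83095949 66.18527938  0.22005621 36.8972936 ] [[-0.93641695  0.35087611 -0.00304221]
 [ 0.35086718  0.93642007  0.00310982]
 [ 0.00393995  0.00184468 -0.99999054]]
```

View pics/w2.png

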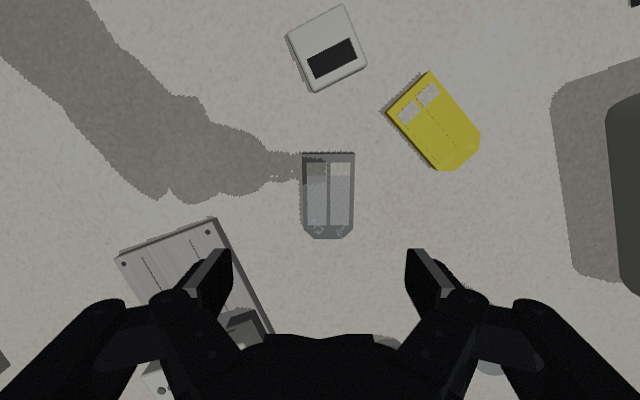

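The view shows the grey cassette at (328,195), aligned with the gripper. The yellow one is at (435,122), clear of the right finger. Depth from three views agrees: centre (0.493,0.230), top at about 16 mm. Descending.

>>> {"fn": "step_arm", "kwargs": {
  "steps": [
    [0, -4, 10, 45, -0.2],
    [0, -4, 10, 90, -0.2],
    [0, -4, 10, 135, -0.2],
    [0, -4, 10, 165, -0.2],
    [0, -4, 10, 170, -0.2]
  ]
}}

```text
time: 12.7
tcp_pos: [0.483, 0.2329, 0.0081]
tcp_rot: [[-0.938, 0.348, -0.007], [0.348, 0.938, 0.002], [0.008, -0.001, -1.0]]
contact_force: [-0.6, 0.2, 0.2]
finger_gap: 1.004
grip_force: 0.0
```

>>> {"fn": "step_arm", "kwargs": {
  "steps": [
    [0, 0, 0, 5, 0],
    [0, 0, 0, 8.5, 0],
    [0, 0, 0, 8.5, 0]
  ]
}}

```text
time: 13.08
tcp_pos: [0.4856, 0.2338, 0.0024]
tcp_rot: [[-0.937, 0.348, -0.002], [0.348, 0.937, 0.004], [0.003, 0.003, -1.0]]
contact_force: [-0.6, -0.0, -0.4]
finger_gap: 1.0
grip_force: 0.0
```

>>> {"fn": "step_arm", "kwargs": {
  "steps": [
    [1, 0, 0, 0, 0],
    [1, 0, 0, 0, 0],
    [1, 0, 0, 0, 0],
    [1, 0, 0, 0, 0],
    [1, 0, 0, 0, 0]
  ]
}}

```text
time: 13.7
tcp_pos: [0.4855, 0.2338, 0.0025]
tcp_rot: [[-0.937, 0.348, -0.002], [0.348, 0.937, 0.004], [0.003, 0.003, -1.0]]
contact_force: [-0.0, -0.1, 5.8]
finger_gap: 0.638
grip_force: 63.9
```

>>> {"fn": "step_arm", "kwargs": {
  "steps": [
    [1, 0, 0, -8, 0],
    [1, 0, 0, -40, 0],
    [1, -8, -20, -80, -7],
    [1, -20, -50, -120, -14],
    [1, -30, -80, -160, -20.9]
  ]
}}

```text
time: 14.32
tcp_pos: [0.4854, 0.1468, 0.1627]
tcp_rot: [[-1.0, -0.014, -0.003], [-0.014, 1.0, 0.003], [0.003, 0.003, -1.0]]
contact_force: [1.3, 0.3, -0.9]
finger_gap: 0.639
grip_force: 63.6
```

>>> {"fn": "step_arm", "kwargs": {
  "steps": [
    [1, 0, 0, 0, 0],
    [1, 0, 0, 0, 0]
  ]
}}

```text
time: 14.58
tcp_pos: [0.4853, 0.1477, 0.1608]
tcp_rot: [[-1.0, -0.008, -0.004], [-0.008, 1.0, 0.003], [0.004, 0.003, -1.0]]
contact_force: [0.0, 0.3, -2.0]
finger_gap: 0.635
grip_force: 63.7
```

```bash
cat > d.py <<'E'
from h import *
import sys
np.set_printoptions(precision=4,suppress=True)
s=status.sense(); print(s['tcp_pos'],np.degrees(np.arctan2(s['tcp_rot'][1][0],s['tcp_rot'][0][0])),s['finger_gap'],s['time'])
for n in ('wrist','top'):
    c=cap(n,n+sys.argv[1]+'.png')
    v,u=np.mgrid[0:400,0:640]; m=np.ones((400,640),bool)
    P=cloud(c,m)
    for nm,lo,hi,x0,x1 in (('plate',.012,.024,.44,.59),('head',.068,.08,.58,.66)):
        Q=P[(P[:,2]>lo)&(P[:,2]<hi)&(P[:,0]>x0)&(P[:,0]<x1)&(abs(P[:,1]-.036)<.09)]
        if len(Q)<30: print(n,nm,len(Q)); continue
        print(n,nm,len(Q),'z',np.median(Q[:,2]),'min',Q.min(0),'max',Q.max(0))
        # side edges: extremes of y per x bin
        for sgn in (1,-1):
            E=[]
            for a in np.arange(x0,x1,.006):
                q=Q[(Q[:,0]>=a)&(Q[:,0]<a+.006)]
                if len(q)>5: E.append((a+.003,sgn*np.max(sgn*q[:,1])))
            E=np.array(E)
            if len(E)>3:
                k=cv2.fitLine(E.astype(np.float32),cv2.DIST_HUBER,0,1e-4,1e-4).ravel()
                print('  side',sgn,'slope deg',np.degrees(np.arctan(k[1]/k[0])),'y at .53',k[3]+(.53-k[2])*k[1]/k[0],len(E),np.round(E[:,1],3)[::3])
E
python3 d.py 3
```

```text
[0.4853 0.1477 0.1608] -179.56391080593414 0.6354092627407464 14.575
wrist plate 10133 z 0.016806869289283655 min [ 0.4717 -0.0298  0.0121] max [0.59   0.0998 0.0194]
  side 1 slope deg -29.47885 y at .53 0.07062611 20 [0.1   0.085 0.086 0.086 0.073 0.053 0.04 ]
  side -1 slope deg 0.730606 y at .53 -0.028974907 20 [-0.029 -0.03  -0.03  -0.029 -0.028 -0.028 -0.028]
wrist head 663 z 0.07406299420220896 min [ 0.5912 -0.0209  0.0686] max [0.6414 0.098  0.0764]
  side 1 slope deg -59.06237 y at .53 0.21849597 10 [0.097 0.098 0.043 0.038]
  side -1 slope deg -74.64837 y at .53 0.34567663 10 [ 0.089  0.092 -0.019  0.017]
top plate 2561 z 0.01784348567994365 min [ 0.4751 -0.029   0.0127] max [0.59   0.1008 0.0236]
  side 1 slope deg 0.82422155 y at .53 0.09991572 20 [0.099 0.099 0.1   0.1   0.1   0.1   0.1  ]
  side -1 slope deg 1.6732297 y at .53 -0.027994733 20 [-0.029 -0.029 -0.029 -0.029 -0.029 -0.026 -0.026]
top head 1158 z 0.07499820205238306 min [ 0.5934 -0.0246  0.0692] max [0.644  0.0979 0.0798]
  side 1 slope deg -1.0757288 y at .53 0.09902345 9 [0.097 0.098 0.098]
  side -1 slope deg 0.2764969 y at .53 -0.024905223 9 [-0.025 -0.025 -0.024]
```

View pics/wrist3.png

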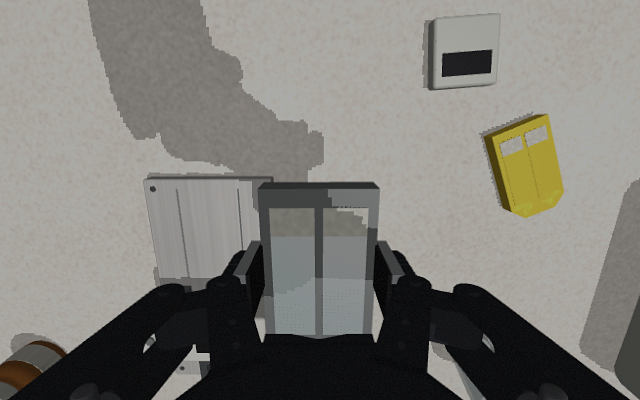

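The wrist view shows the cassette held squarely, spanning columns 259–379 and centred on the tool. The plate is at left, with its front edge on row 178. The reader comes out at (0.6185,0.0365) with yaw of about 0.7°. Moving above the plate.

>>> {"fn": "step_arm", "kwargs": {
  "steps": [
    [1, -8, -28, -5, -0.3],
    [1, -16, -57, 0, -0.3],
    [1, -25, -85, 30, -0.3],
    [1, -36, -113, 70, -0.3],
    [1, -36, -113, 95, -0.3]
  ]
}}

```text
time: 15.3
tcp_pos: [0.5214, 0.0345, 0.0625]
tcp_rot: [[-1.0, -0.012, -0.007], [-0.012, 1.0, 0.003], [0.007, 0.003, -1.0]]
contact_force: [-0.1, 0.5, -0.4]
finger_gap: 0.635
grip_force: 63.7
```

>>> {"fn": "step_arm", "kwargs": {
  "steps": [
    [1, 0, 0, 5, 0],
    [1, 0, 0, 5, 0],
    [1, 0, 0, 5, 0]
  ]
}}

```text
time: 15.68
tcp_pos: [0.5231, 0.0358, 0.0618]
tcp_rot: [[-1.0, -0.015, -0.001], [-0.015, 1.0, 0.003], [0.001, 0.003, -1.0]]
contact_force: [0.2, 0.6, -1.2]
finger_gap: 0.633
grip_force: 63.7
```

```bash
python3 d.py 4 | cut -c1-110; python3 c.py w4.png cassette_center
```

```text
[0.5231 0.0358 0.0618] -179.12690149384824 0.6328938741775519 15.675
wrist plate 11205 z 0.016841773980984687 min [ 0.4715 -0.0302  0.012 ] max [0.59   0.1005 0.0196]
  side 1 slope deg 0.44329965 y at .53 0.100174315 17 [0.1  0.1  0.1  0.1  0.1  0.08]
  side -1 slope deg 0.6306855 y at .53 -0.029568337 17 [-0.03  -0.03  -0.03  -0.029 -0.029 -0.008]
wrist head 0
top plate 78 z 0.01730640788568466 min [ 0.4756 -0.029   0.0131] max [ 0.5169 -0.0144  0.0226]
  side 1 slope deg -15.365575 y at .53 -0.02967057 7 [-0.014 -0.017 -0.026]
  side -1 slope deg 0.16453771 y at .53 -0.02880921 7 [-0.029 -0.029 -0.029]
top head 0
[0.5231 0.0356 0.0619] -179.1479277125789 [ 0.5789  0.7005 -1.7496] 15.825
cassette_center 0.95 [258.3, 180.5, 121.8, 160.5] z 0.07513867593802812 c 524.1765747070312 34.85235595703125 (82.43695831298828, 56.38722610473633) 0.7870889902114868
 pt cassette_center 0.69 [318.2, 277.0] [0.5287 0.0347 0.0744]
```

View pics/w4.png

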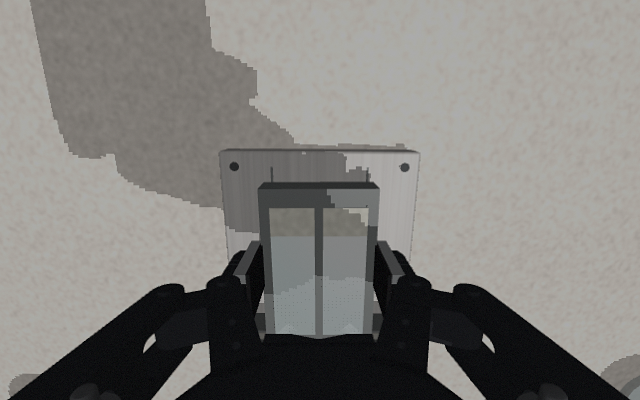

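The view shows the cassette centred over the plate, with the grooves at columns 270 and 368 on either side. Lateral error is under 1 mm and yaw is matched. Lowering.

>>> {"fn": "step_arm", "kwargs": {
  "steps": [
    [1, 0, 0, 15, 0],
    [1, 0, 0, 30, 0],
    [1, 0, 0, 37, 0],
    [1, 0, 0, 38.5, 0],
    [1, 0, 0, 38.5, 0]
  ]
}}

```text
time: 16.55
tcp_pos: [0.5223, 0.0354, 0.0222]
tcp_rot: [[-1.0, -0.014, -0.003], [-0.014, 1.0, 0.003], [0.003, 0.003, -1.0]]
contact_force: [0.7, 0.4, -0.9]
finger_gap: 0.635
grip_force: 63.7
```

>>> {"fn": "step_arm", "kwargs": {
  "steps": [
    [1, 0, 0, 0.5, 0],
    [1, 0, 0, 1, 0],
    [1, 0, 0, 1, 0]
  ]
}}

```text
time: 16.92
tcp_pos: [0.5224, 0.0354, 0.0215]
tcp_rot: [[-1.0, -0.014, -0.003], [-0.014, 1.0, 0.003], [0.003, 0.003, -1.0]]
contact_force: [-0.2, -0.2, -0.9]
finger_gap: 0.635
grip_force: 63.7
```

>>> {"fn": "step_arm", "kwargs": {
  "steps": [
    [1, 0, 0, 0.5, 0],
    [1, 0, 0, 1, 0],
    [1, 0, 0, 1, 0]
  ]
}}

```text
time: 17.3
tcp_pos: [0.5223, 0.0354, 0.0205]
tcp_rot: [[-1.0, -0.014, -0.003], [-0.014, 1.0, 0.003], [0.003, 0.003, -1.0]]
contact_force: [-0.8, 0.4, 0.4]
finger_gap: 0.635
grip_force: 63.9
```

>>> {"fn": "step_arm", "kwargs": {
  "steps": [
    [1, 0, 0, 0.5, 0],
    [1, 0, 0, 0.5, 0]
  ]
}}

```text
time: 17.55
tcp_pos: [0.5223, 0.0354, 0.0205]
tcp_rot: [[-1.0, -0.014, -0.003], [-0.014, 1.0, 0.003], [0.003, 0.003, -1.0]]
contact_force: [-2.8, -0.1, 6.3]
finger_gap: 0.636
grip_force: 64.6
```

>>> {"fn": "step_arm", "kwargs": {
  "steps": [
    [0, 0, 0, 0.5, 0],
    [0, 0, 0, 0.5, 0],
    [0, 0, 0, 0.5, 0],
    [0, 0, 0, 0.5, 0],
    [0, 0, 0, 0.5, 0]
  ]
}}

```text
time: 18.18
tcp_pos: [0.5222, 0.0354, 0.0193]
tcp_rot: [[-1.0, -0.014, -0.003], [-0.014, 1.0, 0.003], [0.003, 0.003, -1.0]]
contact_force: [0.5, 0.3, -0.3]
finger_gap: 1.001
grip_force: 0.0
```

>>> {"fn": "step_arm", "kwargs": {
  "steps": [
    [0, 0, 0, -30, 0],
    [0, 0, 0, -80, 0],
    [0.5, 30, 0, -80, 0],
    [1, 70, 0, -80, 0],
    [1, 70, 0, -80, 0]
  ]
}}

```text
time: 18.8
tcp_pos: [0.4491, 0.0345, 0.0992]
tcp_rot: [[-1.0, -0.014, -0.006], [-0.014, 1.0, 0.003], [0.006, 0.004, -1.0]]
contact_force: [0.5, -0.4, -0.7]
finger_gap: 0.38
grip_force: 0.0
```

>>> {"fn": "step_arm", "kwargs": {
  "steps": [
    [1, 0, 0, 0, 0],
    [1, 0, 0, 0, 0]
  ]
}}

```text
time: 19.05
tcp_pos: [0.4538, 0.034, 0.0997]
tcp_rot: [[-1.0, -0.014, -0.002], [-0.014, 1.0, 0.003], [0.002, 0.003, -1.0]]
contact_force: [-0.1, 0.3, -0.7]
finger_gap: -0.003
grip_force: 0.0
```

```bash
cat > e.py <<'E'
from h import *
import sys
np.set_printoptions(precision=4,suppress=True)
s=status.sense(); print(s['tcp_pos'],s['finger_gap'],s['contact_force'],s['time'],s['joint_positions'][5])
for n in ('wrist','top'):
    c=cap(n,n+sys.argv[1]+'.png')
    P=cloud(c,np.ones((400,640),bool))
    Q=P[(P[:,2]>.028)&(P[:,2]<.042)&(P[:,0]>.44)&(P[:,0]<.62)&(abs(P[:,1]-.036)<.06)]
    if len(Q)<30: print(n,len(Q)); continue
    print(n,len(Q),'z',np.median(Q[:,2]),Q[:,2].std(),'pct',np.percentile(Q,1,axis=0),np.percentile(Q,99,axis=0),cv2.minAreaRect((Q[:,:2]*1000).astype(np.float32)))
E
python3 e.py 5
```

```text
[0.4538 0.034  0.0997] -0.0028525189613912375 [-0.0677  0.3325 -0.6628] 19.05 -6.7581746417299104
wrist 493 z 0.033008763560729765 0.0010255598387560044 pct [0.4819 0.0061 0.0287] [0.5643 0.0619 0.0344] ((524.1776733398438, 34.64307403564453), (84.27155303955078, 56.181156158447266), 1.0031262636184692)
top 466 z 0.03396193375700518 0.0017961032778133585 pct [0.5279 0.0076 0.03  ] [0.5783 0.0628 0.0383] ((560.5166015625, 23.169498443603516), (65.93940734863281, 93.52971649169922), 0.9030754566192627)
```

View pics/wrist5.png

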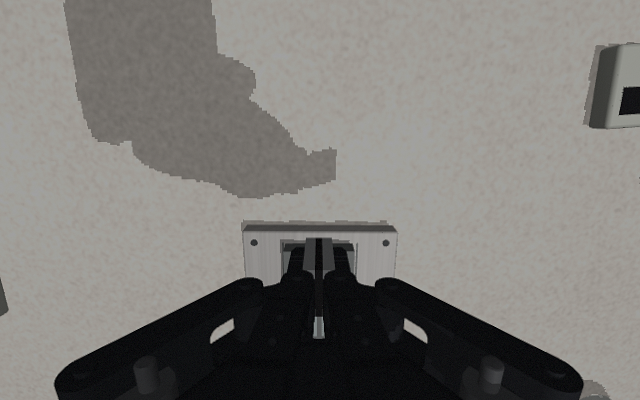

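The cassette lies flat and straight on the plate, with its tail at x≈0.4815 and its top at 33–34 mm. The shut fingers are behind it. I'll estimate the brass pad's place before pushing.

```bash
cat > f.py <<'E'
from h import *
np.set_printoptions(precision=4,suppress=True)
for n in ('top','scene'):
    c=cap(n); hsv=cv2.cvtColor(c['color'],cv2.COLOR_BGR2HSV)
    m=(hsv[...,0]>8)&(hsv[...,0]<32)&(hsv[...,1]>90)
    box=np.zeros_like(m)
    if n=='top': box[125:165,285:325]=1
    else: box[215:250,280:330]=1
    m&=box
    print(n,m.sum())
    v,u=np.nonzero(m)
    for a,b in zip(u,v): print((a,b),c['color'][b,a],'rng',byrange(c,(a,b)),'z.03',atz(c,(a,b),.030)[:2])
    dk=(hsv[...,2]<70)&box; P=cloud(c,dk); Q=P[(P[:,2]>.03)&(P[:,2]<.05)&(P[:,0]>.64)]
    if len(Q): print('block',len(Q),np.percentile(Q,[3,50,97],axis=0))
E
python3 f.py
```

```text
top 18
(np.int64(302), np.int64(148)) [ 72  96 112] rng [0.6678 0.045  0.0208] z.03 [0.6659 0.0446]
(np.int64(307), np.int64(148)) [ 74  99 115] rng [0.6665 0.0326 0.0274] z.03 [0.666  0.0325]
(np.int64(301), np.int64(149)) [ 72 103 122] rng [0.6653 0.0474 0.0206] z.03 [0.6634 0.047 ]
(np.int64(302), np.int64(149)) [ 65 100 122] rng [0.6632 0.0445 0.0315] z.03 [0.6635 0.0446]
(np.int64(303), np.int64(149)) [ 64 101 123] rng [0.6631 0.0421 0.0319] z.03 [0.6635 0.0422]
(np.int64(304), np.int64(149)) [ 68 102 123] rng [0.6631 0.0397 0.0319] z.03 [0.6635 0.0397]
(np.int64(305), np.int64(149)) [ 69 104 125] rng [0.6631 0.0373 0.0318] z.03 [0.6635 0.0373]
(np.int64(306), np.int64(149)) [ 65 100 122] rng [0.663  0.0348 0.0324] z.03 [0.6635 0.0349]
(np.int64(307), np.int64(149)) [ 65 101 122] rng [0.6631 0.0324 0.0319] z.03 [0.6635 0.0325]
(np.int64(308), np.int64(149)) [ 66  99 121] rng [0.6632 0.03   0.0319] z.03 [0.6635 0.0301]
(np.int64(301), np.int64(150)) [ 76 103 120] rng [0.6613 0.047  0.0286] z.03 [0.661 0.047]
(np.int64(302), np.int64(150)) [ 63  96 113] rng [0.6607 0.0445 0.0313] 
[... 1607 characters left out ...]
(232)) [35 73 95] rng [0.6621 0.0423 0.0307] z.03 [0.6619 0.0419]
(np.int64(304), np.int64(232)) [ 59  86 103] rng [0.6586 0.0423 0.027 ] z.03 [0.6596 0.0437]
(np.int64(302), np.int64(233)) [40 56 63] rng [0.666  0.0423 0.0291] z.03 [0.6663 0.0428]
(np.int64(303), np.int64(233)) [25 62 81] rng [0.6637 0.0443 0.0292] z.03 [0.6639 0.0446]
(np.int64(304), np.int64(233)) [36 66 88] rng [0.6609 0.0454 0.0278] z.03 [0.6616 0.0465]
(np.int64(303), np.int64(234)) [26 48 58] rng [0.6657 0.0469 0.029 ] z.03 [0.666  0.0473]
(np.int64(304), np.int64(234)) [32 54 70] rng [0.6625 0.0473 0.0261] z.03 [0.6637 0.0492]
block 173 [[ 0.6432 -0.0071  0.031 ]
 [ 0.6852  0.047   0.0401]
 [ 0.7023  0.094   0.0485]]
```

>>> {"fn": "step_arm", "kwargs": {
  "steps": [
    [1, 0, 0.5, 40, 0],
    [1, 0, 0.5, 70, 0],
    [1, 0, 0.5, 75.5, 0],
    [1, 0, 0.5, 75.5, 0]
  ]
}}

```text
time: 19.75
tcp_pos: [0.4525, 0.0349, 0.0242]
tcp_rot: [[-1.0, -0.014, -0.004], [-0.014, 1.0, 0.003], [0.004, 0.003, -1.0]]
contact_force: [-0.3, -0.5, 0.7]
finger_gap: -0.001
grip_force: 0.0
```

The pad face is at x≈0.660 in both views, about 16 mm beyond the head. I expect contact with TCP at about 0.5525. Starting the push.

>>> {"fn": "step_arm", "kwargs": {
  "steps": [
    [1, -6, 0, 0, 0],
    [1, -10, 0, 0, 0],
    [1, -13, 0, 0, 0],
    [1, -15, 0, 0, 0],
    [1, -17, 0, 0, 0]
  ]
}}

```text
time: 20.38
tcp_pos: [0.4693, 0.0351, 0.024]
tcp_rot: [[-1.0, -0.014, -0.003], [-0.014, 1.0, 0.003], [0.003, 0.003, -1.0]]
contact_force: [0.2, 0.2, 0.0]
finger_gap: 0.001
grip_force: 0.0
```

>>> {"fn": "step_arm", "kwargs": {
  "steps": [
    [1, -2, 0, 0, 0],
    [1, -4, 0, 0, 0],
    [1, -7, 0, 0, 0],
    [1, -10, 0, 0, 0],
    [1, -13, 0, 0, 0]
  ]
}}

```text
time: 21.0
tcp_pos: [0.4825, 0.0353, 0.0239]
tcp_rot: [[-1.0, -0.014, -0.003], [-0.014, 1.0, 0.003], [0.003, 0.003, -1.0]]
contact_force: [0.4, 0.3, -1.3]
finger_gap: -0.002
grip_force: 0.2
```

```bash
python3 e.py 6
```

```text
[0.4825 0.0353 0.0239] -0.002033578542163902 [ 0.3786  0.2801 -1.2955] 21.0 -6.248100081665496
wrist 1068 z 0.03330559056090569 0.0035486448206342334 pct [0.47   0.0063 0.0283] [0.5271 0.0614 0.0418] ((495.5910339355469, 35.942115783691406), (51.69505310058594, 46.08109664916992), 39.961463928222656)
top 136 z 0.033942836816424016 0.0020965135333224074 pct [ 0.5732 -0.0086  0.0286] [0.5939 0.0773 0.0399] ((583.1663208007812, 36.771644592285156), (20.74831199645996, 105.70777130126953), 0.7602757811546326)
```

>>> {"fn": "step_arm", "kwargs": {
  "steps": [
    [1, -2, 0, 0, 0],
    [1, -4, 0, 0, 0],
    [1, -6, 0, 0, 0],
    [1, -8, 0, 0, 0],
    [1, -10, 0, 0, 0]
  ]
}}

```text
time: 21.72
tcp_pos: [0.4924, 0.0355, 0.0239]
tcp_rot: [[-1.0, -0.014, -0.003], [-0.014, 1.0, 0.003], [0.003, 0.003, -1.0]]
contact_force: [-0.4, -0.1, 0.4]
finger_gap: 0.003
grip_force: 0.2
```

```bash
cat > g.py <<'E'
from h import *
import sys
np.set_printoptions(precision=4,suppress=True)
s=status.sense(); print(s['tcp_pos'],s['contact_force'],s['wrist_torque'],s['time'])
c=cap('wrist',sys.argv[1]); P=cloud(c,np.ones((400,640),bool))
Q=P[(P[:,2]>.030)&(P[:,2]<.037)&(P[:,0]>.45)&(P[:,0]<.60)&(abs(P[:,1]-.036)<.04)]
for lo,hi in ((.006,.015),(.055,.066)):
    q=Q[(Q[:,1]>lo)&(Q[:,1]<hi)]; print('tail x near y',lo,np.percentile(q[:,0],1) if len(q) else None,len(q))
print('y',np.percentile(Q[:,1],[.5,99.5]))
E
python3 g.py w7.png
```

```text
[0.4924 0.0355 0.0239] [-0.4067 -0.1103  0.3799] [ 0.0305  0.0599 -0.0222] 21.725
tail x near y 0.006 0.5020412209345231 97
tail x near y 0.055 0.501417883104565 77
y [0.0062 0.0617]
```

View pics/w7.png

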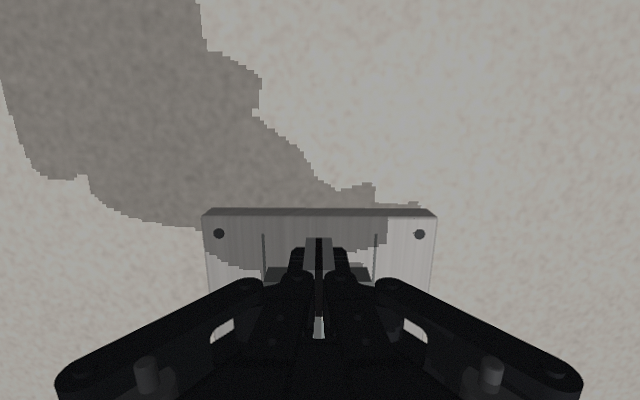

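The cassette is straight, its tail at x≈0.5017 on both sides, and it is just entering the tunnel. Continuing.

>>> {"fn": "step_arm", "kwargs": {
  "steps": [
    [1, -2, 0, 0, 0],
    [1, -4, 0, 0, 0],
    [1, -6, 0, 0, 0],
    [1, -8, 0, 0, 0],
    [1, -10, 0, 0, 0]
  ]
}}

```text
time: 22.4
tcp_pos: [0.5024, 0.0356, 0.0239]
tcp_rot: [[-1.0, -0.014, -0.003], [-0.014, 1.0, 0.003], [0.003, 0.003, -1.0]]
contact_force: [0.6, -0.2, 1.3]
finger_gap: -0.001
grip_force: 0.3
```

>>> {"fn": "step_arm", "kwargs": {
  "steps": [
    [1, -2, 0, 0, 0],
    [1, -5, 0, 0, 0],
    [1, -8, 0, 0, 0],
    [1, -11, 0, 0, 0],
    [1, -14, 0, 0, 0]
  ]
}}

```text
time: 23.02
tcp_pos: [0.5165, 0.0358, 0.0239]
tcp_rot: [[-1.0, -0.014, -0.003], [-0.014, 1.0, 0.003], [0.003, 0.003, -1.0]]
contact_force: [0.5, -1.4, 0.4]
finger_gap: -0.001
grip_force: 0.3
```

>>> {"fn": "step_arm", "kwargs": {
  "steps": [
    [1, -3, 0, 0, 0],
    [1, -6, 0, 0, 0],
    [1, -9, 0, 0, 0],
    [1, -12, 0, 0, 0],
    [1, -14, 0, 0, 0]
  ]
}}

```text
time: 23.65
tcp_pos: [0.5305, 0.036, 0.0237]
tcp_rot: [[-1.0, -0.014, -0.003], [-0.014, 1.0, 0.003], [0.003, 0.003, -1.0]]
contact_force: [-1.2, -0.5, -0.0]
finger_gap: 0.003
grip_force: 0.3
```

```bash
python3 g.py w8.png
```

```text
[0.5305 0.036  0.0237] [-1.2126 -0.5487 -0.0093] [-0.0347  0.1276 -0.003 ] 23.65
tail x near y 0.006 0.5400053356945304 94
tail x near y 0.055 0.5396227842279276 78
y [0.0068 0.0622]
```

>>> {"fn": "step_arm", "kwargs": {
  "steps": [
    [1, -3, 0, 0, 0],
    [1, -6, 0, 0, 0],
    [1, -9, 0, 0, 0],
    [1, -12, 0, 0, 0],
    [1, -14, 0, 0, 0]
  ]
}}

```text
time: 24.32
tcp_pos: [0.5445, 0.0362, 0.0238]
tcp_rot: [[-1.0, -0.014, -0.003], [-0.014, 1.0, 0.003], [0.003, 0.003, -1.0]]
contact_force: [-0.7, 0.2, 0.5]
finger_gap: -0.0
grip_force: 0.3
```

>>> {"fn": "step_arm", "kwargs": {
  "steps": [
    [1, -1, 0, 0, 0],
    [1, -2, 0, 0, 0],
    [1, -3, 0, 0, 0],
    [1, -4, 0, 0, 0],
    [1, -5, 0, 0, 0]
  ]
}}

```text
time: 24.95
tcp_pos: [0.5493, 0.0363, 0.0238]
tcp_rot: [[-1.0, -0.014, -0.003], [-0.014, 1.0, 0.003], [0.003, 0.003, -1.0]]
contact_force: [-0.3, -0.3, -0.4]
finger_gap: 0.001
grip_force: 0.3
```

```bash
python3 g.py w9.png
```

```text
[0.5493 0.0363 0.0238] [-0.3198 -0.2587 -0.4148] [ 0.0175  0.0928 -0.0223] 24.95
tail x near y 0.006 0.5590917818929253 90
tail x near y 0.055 0.5583414532195573 80
y [0.007  0.0626]
```

>>> {"fn": "step_arm", "kwargs": {
  "steps": [
    [1, -1, 0, 0, 0],
    [1, -2, 0, 0, 0],
    [1, -2, 0, 0, 0]
  ]
}}

```text
time: 25.38
tcp_pos: [0.5515, 0.0363, 0.0237]
tcp_rot: [[-1.0, -0.014, -0.003], [-0.014, 1.0, 0.003], [0.003, 0.003, -1.0]]
contact_force: [0.7, -0.6, 0.5]
finger_gap: -0.0
grip_force: 0.0
```

>>> {"fn": "step_arm", "kwargs": {
  "steps": [
    [1, -0.7, 0, 0, 0],
    [1, -1.5, 0, 0, 0],
    [1, -1.5, 0, 0, 0]
  ]
}}

```text
time: 25.75
tcp_pos: [0.552, 0.0364, 0.0236]
tcp_rot: [[-1.0, -0.014, -0.004], [-0.014, 1.0, 0.003], [0.004, 0.003, -1.0]]
contact_force: [-3.1, -0.2, 1.9]
finger_gap: -0.001
grip_force: 1.7
```

>>> {"fn": "step_arm", "kwargs": {
  "steps": [
    [1, -0.5, 0, 0, 0],
    [1, -1, 0, 0, 0],
    [1, -1, 0, 0, 0],
    [1, -1, 0, 0, 0]
  ]
}}

```text
time: 26.25
tcp_pos: [0.5523, 0.0365, 0.0236]
tcp_rot: [[-1.0, -0.014, -0.006], [-0.014, 1.0, 0.003], [0.006, 0.003, -1.0]]
contact_force: [-6.7, 0.5, 4.2]
finger_gap: -0.001
grip_force: 3.0
```

>>> {"fn": "step_arm", "kwargs": {
  "steps": [
    [1, -0.5, 0, 0, 0],
    [1, -0.9, 0, 0, 0],
    [1, -0.9, 0, 0, 0],
    [1, -0.9, 0, 0, 0]
  ]
}}

```text
time: 26.75
tcp_pos: [0.5525, 0.0365, 0.0234]
tcp_rot: [[-1.0, -0.014, -0.007], [-0.014, 1.0, 0.003], [0.007, 0.003, -1.0]]
contact_force: [-7.3, -0.4, 5.5]
finger_gap: -0.003
grip_force: 3.8
```

```bash
cat > m.py <<'E'
from h import *
F=[]
for _ in range(6): viewer.capture('wrist'); s=status.sense(); F.append(s['contact_force'])
print(np.round(np.mean(F,0),2),np.round(np.std(F,0),2),s['tcp_pos'],s['time'])
E
python3 m.py
```

```text
[-7.98 -0.05  5.54] [0.62 0.34 0.36] [0.55249409 0.03649766 0.02344319] 27.05
```

>>> {"fn": "step_arm", "kwargs": {
  "steps": [
    [1, -0.4, 0, -0.2, 0],
    [1, -0.7, 0, -0.4, 0],
    [1, -0.7, 0, -0.4, 0]
  ]
}}

```text
time: 27.42
tcp_pos: [0.5526, 0.0365, 0.0235]
tcp_rot: [[-1.0, -0.014, -0.008], [-0.014, 1.0, 0.003], [0.008, 0.003, -1.0]]
contact_force: [-8.2, 0.1, 4.6]
finger_gap: 0.003
grip_force: 4.0
```

```bash
python3 m.py
```

```text
[-7.51 -0.14  4.57] [0.19 0.63 0.25] [0.55265002 0.03653246 0.02351137] 27.725
```

>>> {"fn": "step_arm", "kwargs": {
  "steps": [
    [1, -0.4, 0, 0, 0],
    [1, -0.8, 0, 0, 0],
    [1, -0.8, 0, 0, 0]
  ]
}}

```text
time: 28.1
tcp_pos: [0.5527, 0.0366, 0.0235]
tcp_rot: [[-1.0, -0.014, -0.009], [-0.014, 1.0, 0.003], [0.009, 0.003, -1.0]]
contact_force: [-10.3, -0.4, 6.3]
finger_gap: 0.0
grip_force: 4.9
```

```bash
python3 m.py
```

```text
[-9.89  0.02  6.  ] [0.65 0.37 0.17] [0.55271758 0.03657013 0.02346128] 28.4
```

>>> {"fn": "step_arm", "kwargs": {
  "steps": [
    [1, -0.3, 0, 0, 0],
    [1, -0.5, 0, 0, 0],
    [1, -0.5, 0, 0, 0],
    [1, -0.5, 0, 0, 0],
    [1, -0.5, 0, 0, 0]
  ]
}}

```text
time: 29.02
tcp_pos: [0.5528, 0.0366, 0.0235]
tcp_rot: [[-1.0, -0.014, -0.01], [-0.014, 1.0, 0.003], [0.01, 0.003, -1.0]]
contact_force: [-10.6, -0.4, 7.5]
finger_gap: -0.001
grip_force: 5.5
```

```bash
python3 m.py; python3 m.py
```

```text
[-10.62   0.08   7.69] [0.39 0.63 0.49] [0.55278388 0.03659482 0.02345714] 29.325
[-10.98  -0.03   7.09] [0.51 0.41 0.36] [0.55279826 0.03659009 0.0234676 ] 29.625
```

Pressed at about 10.8 N for over half a second. Backing off.

>>> {"fn": "step_arm", "kwargs": {
  "steps": [
    [1, 1.5, 0, 0, 0],
    [1, 3, 0, 0, 0],
    [1, 5, 0, 0, 0],
    [1, 10, 0, 0, 0],
    [1, 20, 0, 0, 0]
  ]
}}

```text
time: 30.25
tcp_pos: [0.5375, 0.0359, 0.0246]
tcp_rot: [[-1.0, -0.014, -0.001], [-0.014, 1.0, 0.003], [0.001, 0.003, -1.0]]
contact_force: [-0.2, -0.8, 0.7]
finger_gap: -0.001
grip_force: 0.0
```

>>> {"fn": "step_arm", "kwargs": {
  "steps": [
    [1, 20, 0, -10, 0],
    [1, 50, 0, -40, 0],
    [1, 80, 0, -90, 0],
    [1, 80, 0, -120, 0],
    [1, 80, 0, -120, 0]
  ]
}}

```text
time: 30.88
tcp_pos: [0.4588, 0.0344, 0.1473]
tcp_rot: [[-1.0, -0.014, 0.004], [-0.014, 1.0, 0.002], [-0.004, 0.002, -1.0]]
contact_force: [1.0, -0.3, 0.3]
finger_gap: 0.0
grip_force: 0.0
```

```bash
python3 g.py w10.png; python3 - <<'E'
from h import *
c=cap('top'); im=cv2.resize(c['color'][115:245,255:355],(400,520),interpolation=cv2.INTER_CUBIC)
w=cv2.imread('pics/w10.png'); w=cv2.resize(w,(400,250)); 
cv2.imwrite('pics/fin.png',np.hstack([im,np.vstack([w,np.zeros((270,400,3),np.uint8)])]))
E
```

```text
[0.4588 0.0344 0.1473] [ 1.0432 -0.2699  0.2516] [0.0527 0.0082 0.0152] 30.875
tail x near y 0.006 None 0
tail x near y 0.055 None 0
y [0.0311 0.0406]
```

View pics/fin.png

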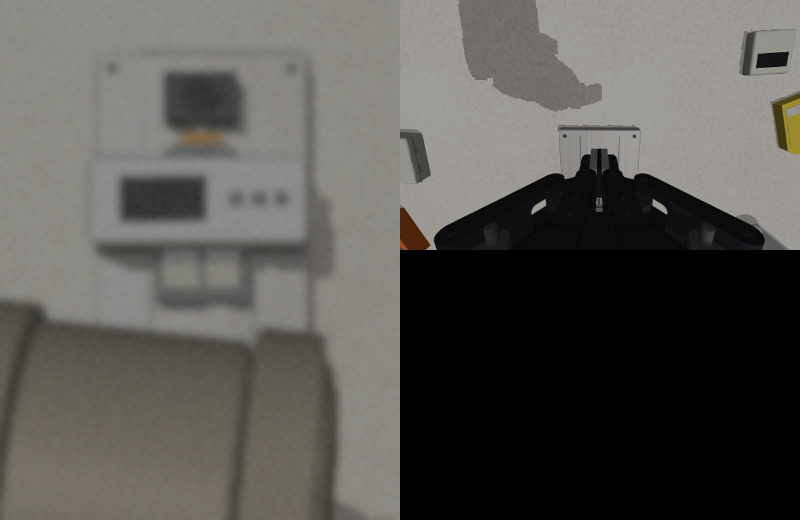

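The top view shows the nose (crop (200,150)) against the brass pad (200,138), the tail out in front of the head at row 300, straight, with nothing touching it. Handing in.

```bash
python3 -c "
from h import *
print(job.hand_in())"
```

```text
the job is handed in; nothing more can be done
None
```

The cassette was set flat on the plate, pushed through the tunnel to the plunger, pressed with about 10.8 N at the wrist for over half a second and left there; handed in at about 31 s, with no verdict returned.

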